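# Snap the lid onto the glaze tub and keep pressing

## Task

The glaze is drying out: pick up the yellow lid from the table by its bar grip and set it, plug downwards, on the open glaze tub; press it straight down until it snaps past the clips and sits fully home, level on the rim. Do not let up after the snap: finish while still pressing firmly down on the lid, and leave the bowl, the cup, the cutter tin and the brush where they are.

Things in the scene. Friction and masses are not known exactly. Their poses are not given: they have to be found in the camera images.
- tub: Open round white plastic tub with a blue band, 85 mm high, 104 mm across at the foot, 111 mm at the rim (mouth 103 mm inside), fixed to the table. Origin: centre of its underside, z up. Four orange spring clips, 45 degrees off its x and y axes, stand through the wall 4 mm below the rim; outside they reach 59 mm from the tub's axis, their round noses reach in to 46 mm.
- tub_mouth (a point): Centre of the tub's mouth at rim height, 85 mm above the table. Snapping the lid in takes about 8 to 15 N, first felt about 13 mm above home; about 7 mm above home the clips snap over the lid's bead and the force suddenly drops (they even pull the lid down); then the flange meets the rim and the force climbs again.
- rim: The tub's white rim, a ring 111 mm across and 5 mm high round the mouth, part of the tub; the lid's flange bears on its top. Origin: its centre, 80 mm above the table (its top is at 85 mm).
- lid: Yellow round plastic lid, loose, about 90 g, lying plug down on the table. Origin: centre of its underside (plug bottom), z up, x along the bar grip. Plug 79 mm across, with a round bead 97 mm across 7.5 mm up; flange 114 mm across, from 19 to 23 mm up. Fully home, the flange lies on the tub's rim and this origin is 66 mm above the tub's origin. It goes on at any yaw.
- lid_grip (a point): Centre of the top face of the lid's bar grip, 55 mm above the lid's origin. The bar stands on the flange: 56 mm long (lid x), 22 mm wide (lid y), 32 mm tall.
- bowl: Bystander: steel bowl, 120 mm across, 50 mm high. Origin: centre of its underside.
- cup: Bystander: light brown cup, 70 mm across, 85 mm high. Origin: centre of its underside.
- cutter_tin: Bystander: dark steel tin of cutters, 84 mm across, 26 mm high. Origin: centre of its underside.
- glaze_brush: Bystander: brush lying across the table beyond the work, 150 mm long along its x, about 20 mm high.
Things that resemble listed ones, but are neither listed nor needed, are in the scene too. There is more than one size of the tub; the job needs the smallest.

How it is judged:
By the outcome, as a careful person would: the job done as asked, in the order asked, and still so for the second after the job is handed in, while the arm keeps its last pose, push and grip.
It also fails if it takes over 51 s, if anything falls off the work surface, if the arm or the gripper's body presses on something with over 40 N, if the wrist force passes 120 N, or if a joint passes its speed limit or range.

## Robot

A 6-joint arm with a two-finger parallel gripper is mounted at the origin on the work surface. World frame = base frame: x ahead of the robot, y to its left, z up, the work surface at z = 0. Lengths are in m, angles in rad, forces in N, time in s.
With the tool pointing down it reaches from about 0.225 to 0.725 m from the base axis. Payload 3.1 kg.
Tool frame: the origin (TCP) lies midway between the tips of the shut fingers; the grasp point (between the pads) lies 19 mm behind it (robot.grip_depth is the distance from the TCP to the grasp point, in m); z points along the fingers, y is the line along which they close (so a half turn about z gives the same grasp; the last joint's range is limited). The gripper opens to 85 mm and grips with 20 to 120 N. Pads are 22 mm wide; open, the fingers measure 114 mm over their backs; the gripper's body (76 mm by 85 mm) begins 54 mm behind the grasp point. The pads swing forward as they close: fully open they stand 13 mm farther back than shut.
Start: joints at [1.009, 0.048, 0.099, 1.622, 0, 1.443], TCP at [0.221, 0.476, 0.231] pointing down, gripper open.
Joint ranges: [-2.91, 2.91], [-0.99, 1.94], [-1.21, 1.42], [-2.12, 2.29], [-1.49, 1.47], [-3.14, 3.14]. Speed limits (rad/s): [2.79, 2.79, 3.14, 3.14, 3.14, 3.14].

## Interface

Orientations are given as a unit quaternion [x, y, z, w].
In Python, from station import robot gives the robot as it stands.
- The arm moves only by the tool send_rows, never from a script. Its arguments are lists of equal length, an entry for each row: "slide": the shift along the tool's x, y, z in mm, a list of three; "rot": the turn, a rotation vector about the tool's x, y, z in rad, a list of three; "grip": the closure, from 0 (fully open) to 1 (shut). A call has 1 to 5 rows; each row shifts and turns the commanded pose from where the row before left it, along the tool's axes as they then stand; what a row does not reach is not made up. A row lasts 1/8 s, in which the tool goes at most 62.5 mm and 10.7 degrees, less where a joint would pass 70% of its speed; a pose out of reach is approached as far as the arm can. A call is refused whole if a number of a shift passes 62.5 or a number of a turn 0.188, either way. A call with a gripper value outside its range is refused whole. The fingers move at their own pace and stop on an object; the grip force is fixed at half the most. Time passes only in rows, so rows that do not move let the fingers close. It gives the time, the measured TCP pose, the force and the opening at its end, in the units of the state.
- robot.get_state(): the state, without advancing time (a new reading comes with each control period).
- robot.capture(name): name is "side" or "top" or "wrist"; returns (picture, depth): 420x560x3 uint8, blue, green, red; 420x560 float32, m along the optical axis (not along the pixel's ray), 0 where there is no reading.
- robot.camera_model(name): a dict with "camera_matrix" (3x3 intrinsics, pixels), "k1" (the pictures are not rectified: a ray, as slopes to the right and down, at radius r is drawn at 1 + k1 r^2 times it, then the intrinsics apply), "pose" (4x4, takes a point from camera to world coordinates); the wrist camera has in their place "tool_from_camera" (4x4, takes a point from camera to tool coordinates, whose origin is the TCP and whose axes are the flange's). Camera axes: x right, y down, z forward; pixel columns grow to the right and rows downward; lengths in m; the calibration is good to about 2 mm. A picture is of the moment at which its call begins: read the wrist's pose just before it. camera_model takes no time and is no camera call.
- robot.sign_off(): hands the job in, once; it reports no verdict.
The state is a dict: "time": time; "q": joint angles; "qd": joint speeds; "joint_torque": joint torques, N m; "tcp_pos": TCP position; "tool_rot": TCP orientation; "contact_force": force on the tool from outside, world axes, zero at the start; "torque": the same for the moment, N m; "opening": finger opening in m.
Only numpy, scipy, OpenCV 4.12 (cv2) and the standard library are available. Lean on these libraries where they do the work, as an engineer would, in place of code of your own. Each camera call takes 0.05 s, during which the arm holds its last target. There are 200 camera calls.

## Working session

There is one attempt and no reset: what is moved stays moved. The work goes in short steps, Python scripts to look and compute and a tool call to move; the robot and the scene stay as the last step left them, time stands still between calls to the robot, and variables do not carry over. Pictures are saved under pics/ and viewed, on a budget of 10 in all, crops included, one or two more only if the job needs it, and the job is handed in when it is done.

Besides the shell and the picture viewer there is one more tool, called after "Request:" as name(argument=value, ...), one argument or row to a line, values as JSON. send_rows: Moves the arm, as the interface text tells. Its arguments: {"type":"object","properties":{"slide":{"type":"array"},"rot":{"type":"array"},"grip":{"type":"array"}},"required":["slide","rot","grip"]}

```bash
mkdir -p pics; ls
cat > h.py <<'E'
import numpy as np, cv2
from station import robot
def world(name, pic_depth, pose=None):
    m=robot.camera_model(name); K=np.array(m["camera_matrix"]); k1=m["k1"]; d=pic_depth
    h,w=d.shape; u,v=np.meshgrid(np.arange(w),np.arange(h))
    pts=np.stack([u,v],-1).reshape(-1,1,2).astype(np.float64)
    n=cv2.undistortPoints(pts,K,np.array([k1,0,0,0,0.])).reshape(h,w,2)
    P=np.dstack([n*d[...,None],d,np.ones_like(d)])
    T=np.array(m["pose"]) if pose is None else pose@np.array(m["tool_from_camera"])
    W=(P@T.T)[...,:3]; W[d==0]=np.nan
    return W
E
python3 - <<'E'
from h import *
for n in("top","side"):
    p,d=robot.capture(n); cv2.imwrite(f"pics/{n}1.png",p); np.save(n+".npy",world(n,d)); np.save(n+"p.npy",p)
s=robot.get_state(); print({k:np.round(v,3) for k,v in s.items()})
E
```

```text
pics
{'time': np.float64(0.1), 'q': array([ 1.009,  0.049,  0.098,  1.622, -0.   ,  1.443]), 'qd': array([-0.001, -0.   ,  0.003,  0.   , -0.001, -0.001]), 'joint_torque': array([ 3.0000e-03, -3.3985e+01,  3.2094e+01,  1.6000e-02, -0.0000e+00,
        0.0000e+00]), 'tcp_pos': array([0.22 , 0.476, 0.23 ]), 'tool_rot': array([ 0.215,  0.977, -0.001, -0.   ]), 'contact_force': array([-0.004, -0.714, -0.665]), 'torque': array([-0.01 ,  0.011, -0.007]), 'opening': np.float64(0.086)}
```

View pics/top1.png

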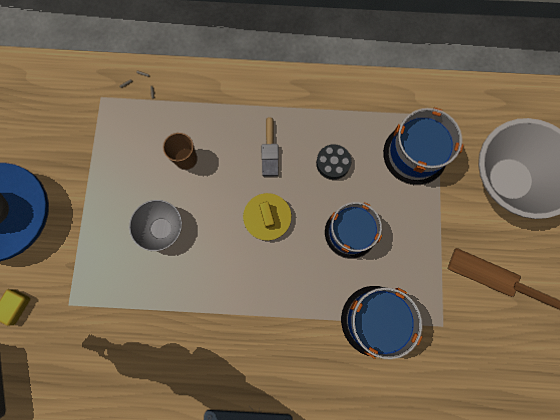

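View pics/side1.png

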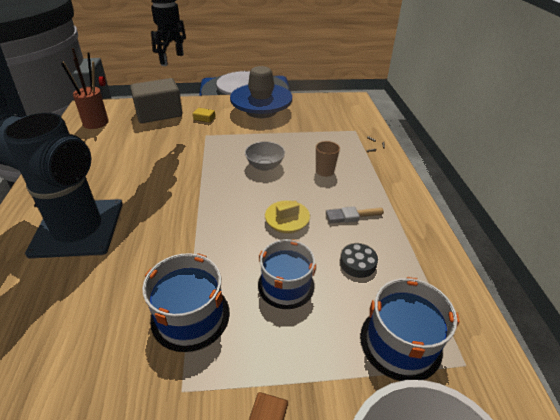

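The top picture shows three open blue-banded tubs, at (356,228), (428,140) and (387,322). The first looks smallest. There are two yellow things: the lid with its bar at (268,217) and a sponge block at (12,306), which is not the lid. I choose the lid at (268,217) and the tub at (356,228), and will measure both and check them in a crop.

```bash
cat > m.py <<'E'
from h import *
from scipy.optimize import least_squares
def circ(X):
    f=lambda p: np.hypot(X[:,0]-p[0],X[:,1]-p[1])-p[2]
    r=least_squares(f,[*X.mean(0),.05],loss="soft_l1",f_scale=.001); return r.x
def meas(W,p):
    hsv=cv2.cvtColor(p,cv2.COLOR_BGR2HSV); z=W[...,2]
    yel=(hsv[...,0]>20)&(hsv[...,0]<35)&(hsv[...,1]>150)
    x,y=W[...,0],W[...,1]
    return hsv,yel,x,y,z
E
python3 - <<'E'
from m import *
W=np.load("top.npy");p=np.load("topp.npy")
hsv,yel,x,y,z=meas(W,p)
for n,(c,r) in dict(A=(356,228),B=(428,140),C=(387,322)).items():
    v,u=np.mgrid[:420,:560]; near=np.hypot(u-c,v-r)<48
    zz=z[near]; top=np.nanpercentile(zz,98)
    white=near&(hsv[...,1]<60)&(z>top-.006)
    X=W[white]; print(n,len(X),"top",top,circ(X[:,:2]),X[:,2].mean())
l=yel.copy(); l[:,:200]=0
print("lid z pct",np.nanpercentile(z[l],[2,25,50,75,98]))
fl=l&(z<.03)&(z>.012); bar=l&(z>.047)&(z<.062)
(c,rad)=cv2.minEnclosingCircle(W[fl][:,:2].astype(np.float32)); print("flange",c,rad,np.median(z[fl]))
cn=cv2.findContours(fl.astype(np.uint8),cv2.RETR_EXTERNAL,2)[0]; cn=max(cn,key=len)[:,0]
E_=W[cn[:,1],cn[:,0]]; print("edge circ",circ(E_[:,:2]))
rr=cv2.minAreaRect(W[bar][:,:2].astype(np.float32)); print("bar",bar.sum(),rr,np.median(z[bar]), cv2.boxPoints(rr).tolist())
for n,(c,r) in dict(cup=(180,150),bowl=(157,226),tin=(334,161),brush=(270,160)).items():
    print(n,W[r,c])
a=p[90:360,200:480]; cv2.imwrite("pics/crop.png",cv2.resize(a,None,fx=2.2,fy=2.2,interpolation=2))
W=np.load("side.npy");p=np.load("sidep.npy")
hsv,yel,x,y,z=meas(W,p)
l=yel.copy(); l[:170]=0; bar=l&(z>.05)&(z<.062)
print("side bar",cv2.minAreaRect(W[bar][:,:2].astype(np.float32)))
fl=l&(z<.03)&(z>.017); print("side flange",cv2.minEnclosingCircle(W[fl][:,:2].astype(np.float32)))
v,u=np.mgrid[:420,:560]; near=np.hypot(u-287,v-265)<34
white=near&(hsv[...,1]<60)&(z>.079)&(z<.092)
print("side tub",white.sum(),circ(W[white][:,:2]),np.median(z[white]))
E
```

```text
A 305 top 0.08416048932174913 [ 0.50411084 -0.21383323  0.05314084] 0.08364846036669422
B 489 top 0.10918964359285548 [ 0.70975948 -0.36892967  0.06804967] 0.10785666228076413
C 566 top 0.10963336292206857 [ 0.3041409  -0.27547032  0.06787397] 0.10825543698364111
lid z pct [0.01881185 0.02145064 0.02282709 0.02446359 0.05586608]
flange (0.5286889672279358, -0.014462614431977272) 0.05695110559463501 0.022456172462752166
edge circ [ 0.52861633 -0.01427798  0.05524238]
bar 231 ((0.5284325480461121, -0.014362167567014694), (0.0562327578663826, 0.021690599620342255), 19.193954467773438) 0.0540480694311849 [[0.4983135759830475, -0.013363484293222427], [0.5054447054862976, -0.03384832665324211], [0.558551549911499, -0.015360850840806961], [0.5514203906059265, 0.005123991519212723]]
cup [0.68586522 0.21069106 0.00779989]
bowl [0.49362021 0.24622719 0.00444513]
tin [ 0.67262047 -0.16759409  0.02614973]
brush [ 0.66918851 -0.01293261  0.01808712]
side bar ((0.5264262557029724, -0.014313051477074623), (0.04901023581624031, 0.020693760365247726), 23.06083869934082)
side flange ((0.5279228091239929, -0.014962623827159405), 0.05508173257112503)
side tub 383 [ 0.50520917 -0.21396965  0.05322681] 0.0853130981429816
```

View pics/crop.png

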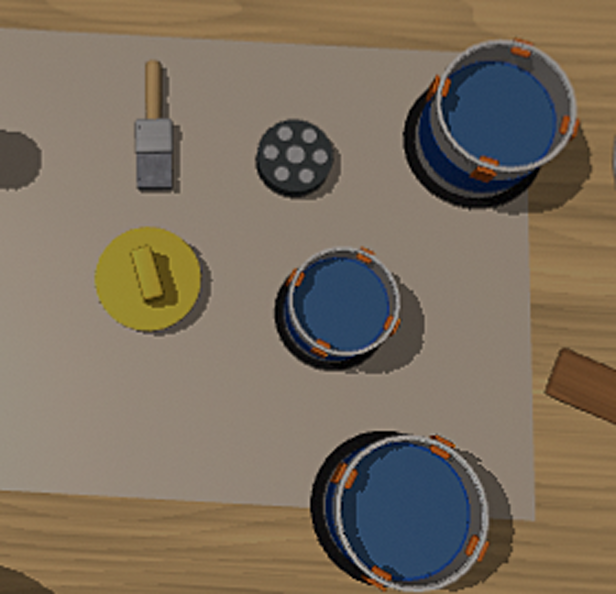

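The crop confirms the choice. The tub at top-picture (356,228) is the smallest: rim about 107–111 mm across and 85 mm high, against 109 mm high for the two look-alikes. The disc at (268,217) is the lid, with its bar at 19° yaw. I'll turn the tool first.

Request:
send_rows(
  slide=[
    [0,0,0],
    [0,0,0],
    [0,0,0],
    [0,0,0],
    [0,0,0],
  ],
  rot=[
    [0,0,-0.154],
    [0,0,-0.154],
    [0,0,-0.154],
    [0,0,-0.154],
    [0,0,-0.154],
  ],
  grip=[0,0,0,0,0],
)

```text
time: 0.72
tcp_pos: [0.2205, 0.4761, 0.2306]
tool_rot: [-0.17, 0.985, -0.001, -0.0]
contact_force: [0.4, -0.2, -0.1]
opening: 0.0858
```

```bash
cat > go.py <<'E'
import sys
from h import *
from scipy.spatial.transform import Rotation as R
def go(t,yaw=None):
    s=robot.get_state(); r=R.from_quat(s["tool_rot"]); M=r.as_matrix()
    print("t",round(s["time"],2),"tcp",np.round(s["tcp_pos"],4),"F",np.round(s["contact_force"],1),"M",np.round(s["torque"],2),"open",round(s["opening"],4),"xyaw",round(np.degrees(np.arctan2(M[1,0],M[0,0])),2),"tilt xy",np.round(M[:2,2],4),"q6",round(s["q"][5],2))
    if t is not None: print("slide mm",np.round(1000*M.T@(np.array(t)-s["tcp_pos"]),1))
    if yaw is not None:
        a=np.radians(yaw); x=[np.cos(a),np.sin(a),0]; y=[np.sin(a),-np.cos(a),0]
        print("rot",np.round((r.inv()*R.from_matrix(np.array([x,y,[0,0,-1]]).T)).as_rotvec(),4))
if __name__=="__main__":
    a=[float(v) for v in sys.argv[1:]]; go(a[:3] or None,a[3] if len(a)>3 else None)
E
python3 go.py .5284 -.0143 .16 199.2
```

```text
t 0.72 tcp [0.2205 0.4761 0.2306] F [ 0.4 -0.2 -0.1] M [ 0.   -0.    0.01] open 0.0858 xyaw -160.45 tilt xy [-0.0008 -0.0012] q6 0.67
slide mm [-126.1 -565.1   70.9]
rot [-0.0009 -0.0011  0.0062]
```

Request:
send_rows(
  slide=[
    [-10.5,-47,0],
    [-10.5,-47,0],
    [-10.5,-47,0],
    [-10.5,-47,0],
    [-10.5,-47,0],
  ],
  rot=[
    [0,0,0],
    [0,0,0],
    [0,0,0],
    [0,0,0],
    [0,0,0],
  ],
  grip=[0,0,0,0,0],
)

```text
time: 1.35
tcp_pos: [0.3481, 0.2704, 0.2308]
tool_rot: [-0.167, 0.986, -0.0, -0.0]
contact_force: [-0.7, -0.5, 0.9]
opening: 0.0852
```

Request:
send_rows(
  slide=[
    [-10.5,-47,0],
    [-10.5,-47,0],
    [-10.5,-47,0],
    [-10.5,-47,5],
    [-10.5,-47,15],
  ],
  rot=[
    [0,0,0],
    [0,0,0],
    [0,0,0],
    [0,0,0],
    [0,0,0],
  ],
  grip=[0,0,0,0,0],
)

```text
time: 1.98
tcp_pos: [0.476, 0.0659, 0.2116]
tool_rot: [-0.167, 0.986, -0.0, 0.001]
contact_force: [-0.4, 1.3, -0.0]
opening: 0.0854
```

```bash
python3 go.py .5284 -.0143 .16 199.2
```

```text
t 1.98 tcp [0.476  0.0659 0.2116] F [-0.4  1.3 -0. ] M [ 0.04 -0.03  0.  ] open 0.0854 xyaw -160.75 tilt xy [0.0017 0.0002] q6 -0.34
slide mm [-23.  -93.   51.6]
rot [-0.0004  0.0016  0.0009]
```

Request:
send_rows(
  slide=[
    [-11.5,-46.5,15],
    [-11.5,-46.5,15],
    [0,0,10],
    [0,0,0],
  ],
  rot=[
    [0,0,0],
    [0,0,0],
    [0,0,0],
    [0,0,0],
  ],
  grip=[0,0,0,0],
)

```text
time: 2.48
tcp_pos: [0.5258, -0.0125, 0.1696]
tool_rot: [-0.167, 0.986, 0.001, -0.002]
contact_force: [-0.4, 0.5, -0.7]
opening: 0.0854
```

```bash
python3 go.py .5284 -.0143 .026 199.2
python3 - <<'E'
from m import *
from scipy.spatial.transform import Rotation as R
s=robot.get_state(); T=np.eye(4); T[:3,:3]=R.from_quat(s["tool_rot"]).as_matrix(); T[:3,3]=s["tcp_pos"]
p,d=robot.capture("wrist"); W=world("wrist",d,T); cv2.imwrite("pics/w1.png",p)
hsv,yel,x,y,z=meas(W,p)
bar=yel&(z>.048)&(z<.062); print(bar.sum(), np.nanmedian(z[bar]))
rr=cv2.minAreaRect(W[bar][:,:2].astype(np.float32)); print(rr)
E
```

```text
t 2.48 tcp [ 0.5258 -0.0125  0.1696] F [-0.4  0.5 -0.7] M [-0.01  0.04  0.05] open 0.0854 xyaw -160.76 tilt xy [-0.004   0.0012] q6 -0.49
slide mm [ -2.3  -2.9 143.6]
rot [ 0.0024 -0.0034  0.0007]
1804 0.05511617409307193
((0.5297214984893799, -0.011790381744503975), (0.05519840493798256, 0.02191443182528019), 18.3951416015625)
```

View pics/w1.png

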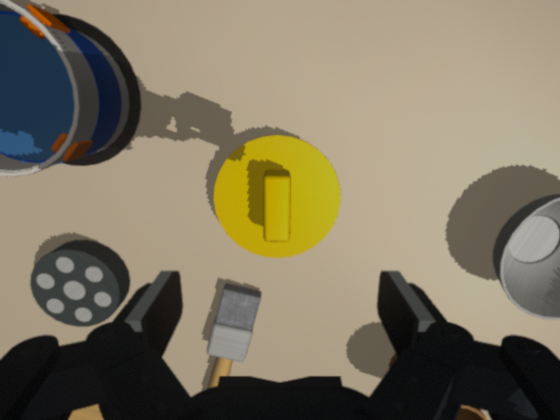

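The wrist picture shows the lid at (277,197) with its bar upright between the finger lines, and nothing near the fingers' path. I'll descend to a TCP height of about 27 mm, just above the flange.

Request:
send_rows(
  slide=[
    [-3,-1.5,35],
    [0,0,35],
    [0,0,30],
    [0,0,15],
    [0,0,0],
  ],
  rot=[
    [0.002,-0.003,0.004],
    [0,0,0],
    [0,0,0],
    [0,0,0],
    [0,0,0],
  ],
  grip=[0,0,0,0,0],
)

```text
time: 3.15
tcp_pos: [0.53, -0.0125, 0.056]
tool_rot: [-0.166, 0.986, -0.0, 0.001]
contact_force: [-0.4, -0.5, -0.1]
opening: 0.0855
```

```bash
python3 go.py .529 -.0131 .027 198.8
```

```text
t 3.15 tcp [ 0.53   -0.0125  0.056 ] F [-0.4 -0.5 -0.1] M [-0.07 -0.   -0.01] open 0.0855 xyaw -160.89 tilt xy [ 0.0021 -0.0006] q6 -0.48
slide mm [ 1.2 -0.2 29. ]
rot [-0.0012  0.0017  0.0053]
```

Request:
send_rows(
  slide=[
    [1,0,19],
    [0,0,10],
    [0,0,0],
    [0,0,0],
    [0,0,0],
  ],
  rot=[
    [0,0,0],
    [0,0,0],
    [0,0,0],
    [0,0,0],
    [0,0,0],
  ],
  grip=[0,0,0,0,0.2],
)

```text
time: 3.78
tcp_pos: [0.5307, -0.0139, 0.0282]
tool_rot: [-0.165, 0.986, -0.001, 0.002]
contact_force: [-1.5, -0.6, -0.0]
opening: 0.07
```

Request:
send_rows(
  slide=[
    [0,0,0],
    [0,0,0],
    [0,0,0],
    [0,0,0],
    [0,0,0],
  ],
  rot=[
    [0,0,0],
    [0,0,0],
    [0,0,0],
    [0,0,0],
    [0,0,0],
  ],
  grip=[0.4,0.6,0.8,1,1],
)

```text
time: 4.4
tcp_pos: [0.5303, -0.0138, 0.0276]
tool_rot: [-0.165, 0.986, -0.001, 0.002]
contact_force: [0.2, -0.7, 1.2]
opening: 0.0213
```

Request:
send_rows(
  slide=[
    [0,0,0],
    [0,0,0],
    [0,0,0],
    [0,0,0],
    [0,0,0],
  ],
  rot=[
    [0,0,0],
    [0,0,0],
    [0,0,0],
    [0,0,0],
    [0,0,0],
  ],
  grip=[1,1,1,1,1],
)

```text
time: 5.03
tcp_pos: [0.5303, -0.0138, 0.0276]
tool_rot: [-0.165, 0.986, -0.001, 0.002]
contact_force: [1.3, -1.4, 3.4]
opening: 0.0215
```

```bash
python3 go.py .529 -.0131 .17 198.8
```

```text
t 5.03 tcp [ 0.5303 -0.0138  0.0276] F [ 1.3 -1.4  3.4] M [ 0.01 -0.07 -0.01] open 0.0215 xyaw -160.96 tilt xy [ 0.0041 -0.001 ] q6 -0.48
slide mm [   0.5    0.8 -142.4]
rot [-0.0023  0.0036  0.0041]
```

Request:
send_rows(
  slide=[
    [0,0,-20],
    [0,0,-40],
    [0,0,-50],
    [0,0,-30],
    [0,0,0],
  ],
  rot=[
    [0,0,0],
    [0,0,0],
    [0,0,0],
    [0,0,0],
    [0,0,0],
  ],
  grip=[1,1,1,1,1],
)

```text
time: 5.65
tcp_pos: [0.531, -0.0138, 0.1697]
tool_rot: [-0.165, 0.986, -0.001, 0.004]
contact_force: [0.6, -0.5, -1.8]
opening: 0.0214
```

```bash
python3 go.py .5055 -.2135 .17 198.8
```

```text
t 5.65 tcp [ 0.531  -0.0138  0.1697] F [ 0.6 -0.5 -1.8] M [-0.   -0.05 -0.05] open 0.0214 xyaw -160.96 tilt xy [ 0.008  -0.0016] q6 -0.48
slide mm [  89.3 -180.5   -0.2]
rot [-0.0041  0.0071  0.0042]
```

Request:
send_rows(
  slide=[
    [15,-30,0],
    [18,-36,0],
    [18,-36,0],
    [18,-36,0],
    [12,-24,0],
  ],
  rot=[
    [0,0,0],
    [0,0,0],
    [0,0,0],
    [0,0,0],
    [0,0,0],
  ],
  grip=[1,1,1,1,1],
)

```text
time: 6.28
tcp_pos: [0.5039, -0.1941, 0.1641]
tool_rot: [-0.165, 0.986, 0.001, -0.001]
contact_force: [-0.4, 1.3, -1.5]
opening: 0.0208
```

Request:
send_rows(
  slide=[
    [8,-18,0],
    [0,0,0],
    [0,0,0],
  ],
  rot=[
    [0,0,0],
    [0,0,0],
    [0,0,0],
  ],
  grip=[1,1,1],
)

```text
time: 6.65
tcp_pos: [0.5039, -0.2118, 0.1666]
tool_rot: [-0.166, 0.986, 0.0, 0.001]
contact_force: [0.4, 0.2, -1.1]
opening: 0.0208
```

```bash
python3 go.py .5055 -.2135 .17 198.8
cat > m2.py <<'E'
from m import *
import sys
from scipy.spatial.transform import Rotation as R
def tri(n):
    s=robot.get_state(); T=np.eye(4); T[:3,:3]=R.from_quat(s["tool_rot"]).as_matrix(); T[:3,3]=s["tcp_pos"]
    p,d=robot.capture(n); W=world(n,d,T if n=="wrist" else None)
    hsv,yel,x,y,z=meas(W,p); lz=s["tcp_pos"][2]-.0276
    near=np.hypot(x-s["tcp_pos"][0],y-s["tcp_pos"][1])<.075
    fl=yel&near&(abs(z-lz-.023)<.005)
    if fl.sum()<100: print(n,"few",fl.sum()); return p
    X=W[fl]; A=np.c_[X[:,:2]-X[:,:2].mean(0),np.ones(len(X))]; c=np.linalg.lstsq(A,X[:,2],rcond=None)[0]
    h=cv2.convexHull(X[:,:2].astype(np.float32))[:,0]
    f=lambda q: np.hypot(h[:,0]-q[0],h[:,1]-q[1])-.0565
    q=least_squares(f,X[:,:2].mean(0),loss="soft_l1",f_scale=.001)
    print(n,fl.sum(),"lid centre",np.round(q.x,4),"-tcp",np.round(q.x-s["tcp_pos"][:2],4),"slope",np.round(c[:2],3),"flange z-exp",round(X[:,2].mean()-lz-.023,4), "minEncl",cv2.minEnclosingCircle(h))
    w=(hsv[...,1]<60)&(z>.078)&(z<.092)&(np.hypot(x-.5045,y+.2139)<.065)
    if w.sum()>60: print("  tub rim",w.sum(),np.round(circ(W[w][:,:2]),4))
    return p
E
python3 - <<'E'
from m2 import *
P=[tri(n) for n in("top","side","wrist")]
cv2.imwrite("pics/a.png",np.vstack([np.hstack([P[0][120:320,260:460],P[1][170:370,190:390]]) ,cv2.resize(P[2],(400,300))]))
E
```

```text
t 6.65 tcp [ 0.5039 -0.2118  0.1666] F [ 0.4  0.2 -1.1] M [ 0.01 -0.02  0.05] open 0.0208 xyaw -160.93 tilt xy [0.0023 0.0005] q6 -0.85
slide mm [-1.  -2.1 -3.4]
rot [-0.0002  0.0024  0.0047]
top 127 lid centre [ 0.5032 -0.2135] -tcp [-0.0007 -0.0017] slope [0.03  0.066] flange z-exp -0.0004 minEncl ((0.5296218991279602, -0.17684583365917206), 0.03448839858174324)
side 918 lid centre [ 0.5033 -0.2122] -tcp [-0.0008 -0.0005] slope [0.002 0.005] flange z-exp 0.0016 minEncl ((0.5029993653297424, -0.21318864822387695), 0.05624093487858772)
  tub rim 235 [ 0.505  -0.2143  0.0529]
wrist 23374 lid centre [ 0.5045 -0.21  ] -tcp [0.0003 0.0017] slope [ 0. -0.] flange z-exp 0.0004 minEncl ((0.504815399646759, -0.20985114574432373), 0.057200752198696136)
  tub rim 688 [ 0.5074 -0.2112  0.0549]
```

View pics/a.png

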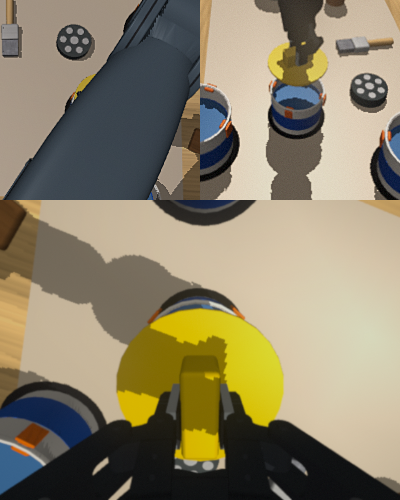

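The picture (side view upper right, wrist below) shows the lid held level above the small tub, with nothing else touched. In both the side and wrist views the tub centre lies about (+1.8, −1.5) mm from the lid centre. I'll correct that and come down to just above the rim.

Request:
send_rows(
  slide=[
    [-1.2,-2,20],
    [0,0,15],
    [0,0,8],
    [0,0,0],
    [0,0,0],
  ],
  rot=[
    [0,0.002,0],
    [0,0,0],
    [0,0,0],
    [0,0,0],
    [0,0,0],
  ],
  grip=[1,1,1,1,1],
)

```text
time: 7.42
tcp_pos: [0.5063, -0.2145, 0.125]
tool_rot: [-0.165, 0.986, -0.001, 0.001]
contact_force: [-0.3, 0.7, -1.1]
opening: 0.021
```

```bash
python3 - <<'E'
from m2 import *
P=[tri(n) for n in("side","wrist")]
E
python3 go.py .5057 -.2133 .108 198.8
```

```text
side 1083 lid centre [ 0.5057 -0.2151] -tcp [-0.0005 -0.0006] slope [0.002 0.006] flange z-exp 0.0016 minEncl ((0.504533052444458, -0.21624517440795898), 0.05591258034110069)
  tub rim 172 [ 0.5049 -0.2147  0.0527]
wrist 23422 lid centre [ 0.5068 -0.2129] -tcp [0.0003 0.0017] slope [-0.    -0.002] flange z-exp 0.0004 minEncl ((0.5070514678955078, -0.21308289468288422), 0.05717305466532707)
  tub rim 572 [ 0.5115 -0.2105  0.0596]
t 7.53 tcp [ 0.5065 -0.2146  0.1253] F [ 0.   0.4 -1.4] M [-0.01 -0.05  0.04] open 0.0206 xyaw -160.97 tilt xy [ 0.003  -0.0023] q6 -0.85
slide mm [ 0.3  1.6 17.3]
rot [-0.0032  0.0021  0.004 ]
```

Request:
send_rows(
  slide=[
    [0.3,1,6],
    [0,0,6],
    [0,0,4],
    [0,0,0],
    [0,0,0],
  ],
  rot=[
    [-0.002,0.002,0],
    [0,0,0],
    [0,0,0],
    [0,0,0],
    [0,0,0],
  ],
  grip=[1,1,1,1,1],
)

```text
time: 8.15
tcp_pos: [0.5053, -0.2135, 0.1084]
tool_rot: [-0.165, 0.986, -0.0, -0.001]
contact_force: [0.2, 0.6, -0.5]
opening: 0.021
```

```bash
python3 go.py .5057 -.2133 .0936 198.8
```

```text
t 8.15 tcp [ 0.5053 -0.2135  0.1084] F [ 0.2  0.6 -0.5] M [-0.06 -0.02 -0.02] open 0.021 xyaw -160.97 tilt xy [-0.0012 -0.0002] q6 -0.85
slide mm [-0.5  0.  14.8]
rot [ 0.0002 -0.0012  0.004 ]
```

Free so far, so I'll press down in small steps and watch the force.

Request:
send_rows(
  slide=[
    [0,0,2],
    [0,0,1],
    [0,0,0],
  ],
  rot=[
    [0,0,0],
    [0,0,0],
    [0,0,0],
  ],
  grip=[1,1,1],
)

```text
time: 8.52
tcp_pos: [0.5057, -0.2137, 0.1067]
tool_rot: [-0.165, 0.986, -0.001, 0.0]
contact_force: [-0.5, 1.1, 4.6]
opening: 0.0212
```

Request:
send_rows(
  slide=[
    [0,0,1],
    [0,0,1],
    [0,0,0],
  ],
  rot=[
    [0,0,0],
    [0,0,0],
    [0,0,0],
  ],
  grip=[1,1,1],
)

```text
time: 8.9
tcp_pos: [0.5062, -0.214, 0.1058]
tool_rot: [-0.165, 0.986, -0.001, 0.001]
contact_force: [-2.2, 1.2, 9.6]
opening: 0.0211
```

Request:
send_rows(
  slide=[
    [0,0,1],
    [0,0,1],
    [0,0,0],
  ],
  rot=[
    [0,0,0],
    [0,0,0],
    [0,0,0],
  ],
  grip=[1,1,1],
)

```text
time: 9.28
tcp_pos: [0.5065, -0.2141, 0.1043]
tool_rot: [-0.165, 0.986, -0.001, 0.001]
contact_force: [-2.0, 0.3, 9.1]
opening: 0.0211
```

```bash
python3 go.py .5057 -.2133 .0936 198.8
```

```text
t 9.28 tcp [ 0.5065 -0.2141  0.1043] F [-2.   0.3  9.1] M [ 0.22  0.47 -0.01] open 0.0211 xyaw -160.96 tilt xy [ 0.0026 -0.0023] q6 -0.85
slide mm [ 0.5  1.1 10.6]
rot [-0.003   0.0017  0.0041]
```

Request:
send_rows(
  slide=[
    [0.6,0.9,1],
    [0,0,1],
    [0,0,0],
  ],
  rot=[
    [-0.003,0.002,0],
    [0,0,0],
    [0,0,0],
  ],
  grip=[1,1,1],
)

```text
time: 9.65
tcp_pos: [0.5056, -0.2135, 0.1002]
tool_rot: [-0.165, 0.986, 0.0, -0.001]
contact_force: [1.0, -0.9, 0.5]
opening: 0.021
```

Request:
send_rows(
  slide=[
    [0,0,1],
    [0,0,1],
    [0,0,0],
  ],
  rot=[
    [0,0,0],
    [0,0,0],
    [0,0,0],
  ],
  grip=[1,1,1],
)

```text
time: 10.02
tcp_pos: [0.5045, -0.213, 0.0954]
tool_rot: [-0.165, 0.986, 0.001, -0.002]
contact_force: [5.0, -3.0, -8.0]
opening: 0.021
```

```bash
python3 go.py .5057 -.2133 .0936 198.8
```

```text
t 10.03 tcp [ 0.5045 -0.213   0.0954] F [ 5. -3. -8.] M [-0.73 -1.29 -0.04] open 0.021 xyaw -160.97 tilt xy [-0.0046  0.0021] q6 -0.85
slide mm [-1.1 -0.7  1.8]
rot [ 0.0035 -0.0037  0.004 ]
```

It snapped: the force dropped from +9.6 to −8 N and the lid was pulled down. Next I'll undo the lateral and tilt offset and press home.

Request:
send_rows(
  slide=[
    [-0.5,-0.4,1],
    [0,0,1],
    [0,0,0],
  ],
  rot=[
    [0.002,-0.002,0],
    [0,0,0],
    [0,0,0],
  ],
  grip=[1,1,1],
)

```text
time: 10.4
tcp_pos: [0.5049, -0.213, 0.0952]
tool_rot: [-0.165, 0.986, 0.001, -0.001]
contact_force: [2.6, -2.4, -5.1]
opening: 0.0209
```

Request:
send_rows(
  slide=[
    [0,0,1],
    [0,0,1],
    [0,0,0],
  ],
  rot=[
    [0,0,0],
    [0,0,0],
    [0,0,0],
  ],
  grip=[1,1,1],
)

```text
time: 10.78
tcp_pos: [0.5046, -0.2127, 0.0938]
tool_rot: [-0.165, 0.986, 0.001, -0.001]
contact_force: [0.3, 0.3, 0.0]
opening: 0.0212
```

```bash
python3 go.py .5057 -.2133 .0936 198.8
```

```text
t 10.78 tcp [ 0.5046 -0.2127  0.0938] F [0.3 0.3 0. ] M [-0.03 -0.05 -0.  ] open 0.0212 xyaw -160.96 tilt xy [-0.0022  0.0013] q6 -0.85
slide mm [-0.9 -1.   0.2]
rot [ 0.0019 -0.0016  0.0042]
```

Request:
send_rows(
  slide=[
    [0,0,1.5],
    [0,0,1.5],
    [0,0,0],
  ],
  rot=[
    [0.002,-0.004,0],
    [0,0,0],
    [0,0,0],
  ],
  grip=[1,1,1],
)

```text
time: 11.15
tcp_pos: [0.5057, -0.2133, 0.0935]
tool_rot: [-0.165, 0.986, -0.001, 0.003]
contact_force: [-3.2, 0.7, 9.5]
opening: 0.0212
```

Request:
send_rows(
  slide=[
    [0,0,1],
    [0,0,1],
    [0,0,0],
  ],
  rot=[
    [0,0,0],
    [0,0,0],
    [0,0,0],
  ],
  grip=[1,1,1],
)

```text
time: 11.52
tcp_pos: [0.5064, -0.2136, 0.0935]
tool_rot: [-0.165, 0.986, -0.002, 0.004]
contact_force: [-3.2, 1.9, 15.3]
opening: 0.021
```

```bash
python3 go.py .5057 -.2133 .0936 198.8
```

```text
t 11.53 tcp [ 0.5064 -0.2136  0.0935] F [-3.2  1.9 15.3] M [0.69 0.97 0.01] open 0.021 xyaw -160.96 tilt xy [ 0.0078 -0.0023] q6 -0.85
slide mm [ 0.5  0.5 -0.1]
rot [-0.0047  0.0066  0.0042]
```

Request:
send_rows(
  slide=[
    [0.3,0.3,1.5],
    [0,0,1.5],
    [0,0,0],
    [0,0,0],
  ],
  rot=[
    [-0.003,0.005,0],
    [0,0,0],
    [0,0,0],
    [0,0,0],
  ],
  grip=[1,1,1,1],
)

```text
time: 12.02
tcp_pos: [0.5074, -0.2141, 0.0935]
tool_rot: [-0.165, 0.986, -0.002, 0.003]
contact_force: [-4.5, 2.0, 23.2]
opening: 0.0208
```

```bash
python3 - <<'E'
from m2 import *
P=[tri(n) for n in("side","wrist")]
cv2.imwrite("pics/b.png",np.hstack([cv2.resize(P[0][130:330,190:390],(400,400)),cv2.resize(P[1],(400,400))]))
E
python3 go.py .5057 -.2133 .0936 198.8
```

```text
side 1042 lid centre [ 0.5064 -0.215 ] -tcp [-0.001  -0.0008] slope [0.002 0.005] flange z-exp 0.0016 minEncl ((0.5056251287460327, -0.21611696481704712), 0.055834803730249405)
wrist 23461 lid centre [ 0.5076 -0.2125] -tcp [0.0002 0.0017] slope [0.001 0.   ] flange z-exp 0.0004 minEncl ((0.5082672834396362, -0.2125007063150406), 0.057443249970674515)
  tub rim 88 [ 0.5068 -0.2118  0.0559]
t 12.12 tcp [ 0.5074 -0.2142  0.0935] F [-4.2  1.1 23.2] M [ 0.85  1.18 -0.  ] open 0.0213 xyaw -160.96 tilt xy [ 0.0061 -0.0031] q6 -0.85
slide mm [ 1.3  1.4 -0.1]
rot [-0.0049  0.0048  0.0042]
```

View pics/b.png

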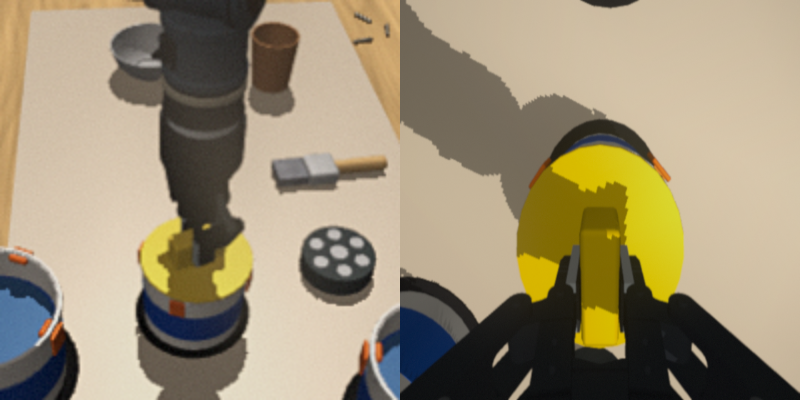

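The picture shows the flange seated all round on the small tub's rim and level, with the bowl, cup, tin and brush undisturbed. The push is steady at 23 N, so I'll hand in.

```bash
python3 -c "
from station import robot
s=robot.get_state();print(s['time'],s['contact_force'],s['tcp_pos']);print(robot.sign_off())"
```

```text
12.125 [-4.21697772  1.11149987 23.19555131] [ 0.50741821 -0.2142018   0.09347069]
the job is handed in; nothing more can be done
None
```

The yellow lid is snapped onto the smallest tub and fully home. I handed the job in at 12.1 s, still gripping it and pressing down with about 23 N.

- **Snap:** the push rose to about 9.6 N, then fell to −8 N as the clips pulled the lid down, and climbed again once the flange met the rim.
- **Fully home:** the gripper stopped at 93.5 mm, against 93.6 mm expected for a seated lid. It stayed there as the push grew from 9.5 to 23 N.
- **Level:** the flange slope was at most 0.001 in the wrist view. The side view showed 0.005, but it gave that same slope before the lid went on, so I take it as camera error.
- **Bystanders:** the bowl, cup, cutter tin and brush looked undisturbed in the last side picture; I did not re-measure them.
- **Disagreements:** the cameras differed by 1–3 mm on the lid and tub centres, within about what the calibration allows. About 4 N of sideways push remained at the end, with the gripper leaning 0.4°.

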